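# Start the hand nut on the ribbon reel stand

### The job

The black winged hand nut on the ribbon reel stand is only perched on top of the spindle's thread. Without lifting it off, turn it backwards (counter-clockwise seen from above) until it drops into the thread start, then screw it forwards (clockwise) until it holds the reel snugly, well beyond just touching, and let go. Keep it gentle throughout: do not force the thread, do not crush the cardboard reel, and leave everything else on the bench where it is.

Things in the scene. Friction and masses are not known exactly. Their poses are not given: they have to be found in the camera images.
- stand: fixed reel stand: grey cast base 170 mm across with an upright aluminium spindle at its centre, held still by a stiff brake, and a steel ribbon guide 83 mm high standing 112 mm out along the stand's +x. Origin on the bench on the spindle's axis; z up. How the spindle is clocked in the stand, and so where its thread starts lie, is unknown and differs each time
- thread_top (a point): flat top of the spindle's thread, on its axis, 115.6 mm above the bench, hidden in the nut; axes as the stand's. Coarse right-hand thread, 45 mm outside, three starts 120 degrees apart, lead 25.5 mm a turn (4.06 mm of height per rad)
- nut: loose black plastic hand nut, 70 to 120 g: flange 72 mm across, 6 mm thick; ribbed hub 57 mm across up to 36 mm; on top an upright wing bar 72 mm long (nut's x), 13 mm thick (nut's y), from 36 to 69 mm above the origin. Origin at the centre of the flange's underside, z up; at the start 111.6 mm above the bench, wing bar along the stand's x
- wing_tip (a point): middle of one end of the wing bar, 36 mm from the nut's axis along its +x, 60 mm above its origin; axes as the nut's. Grip the bar across its 13 mm. Turning back 15 to 75 degrees (unknown) drops the nut into the thread start
- lugs (a point): centre of the lower faces of three 3 mm high lugs in the nut's bore, 4 mm above its origin; play in the thread 1.2 mm sideways, 1.5 mm axially. They start on the flat thread top. Backed past the thread's end, a free nut falls 6.5 mm; one held firmly stays up and only its push on the thread vanishes, then it can be lowered. About 15 degrees further back a steep ramp blocks it
- flange (a point): centre of the flange's upper side, 6 mm above the nut's origin. From the drop the nut turns forward some 10 degrees level, then winds down; how far it must turn from the drop to meet the reel and be snug differs each time, between 60 and 130 degrees: feel for it. Turning takes under 0.1 Nm while free, 0.2 to 0.35 Nm when snug
- reel: full cardboard reel of cream ribbon, 110 mm across, 62 mm high, bore 51 mm, 220 g, lying flat round the spindle on a stiffly sprung plate whose seat is set differently each time: its top is 99.8 to 103 mm above the bench. Origin under its centre. The plate gives 1 mm per 25 N; a snug nut clamps the reel with 8 to 18 N; more than 25 N crushes the reel, or harms the thread
- snips: garden snips with pink handles, 200 mm long, lying flat beside the stand (bystander); origin near the pivot, on the bench
- tape_roll: flat green roll of florist's tape, 68 mm across, 26 mm high, beside the stand (bystander); origin under its centre
- pine_cone: brown pine cone standing on its base, 46 mm across, 54 mm high, beside the stand (bystander); origin under its centre
- spare_reel: small reel of wine-red ribbon lying flat on the bench, 90 mm across, 42 mm high, beside the stand (bystander); origin under its centre
- cup: white paper cup, 76 mm across the rim, 85 mm high, at the left of the bench (bystander); origin under its centre
- wire_spool: wooden spool of green wire, 56 mm across, 52 mm high, at the left of the bench (bystander); origin under its centre
- pin_tray: open grey plastic tray, 100 x 140 x 35 mm, at the right of the bench (bystander); origin under its centre

How it is judged (in metres and radians):
On the way:
1. the nut has been turned backwards (counter-clockwise from above) and has dropped into the thread start (z of nut in the frame of stand between 0.1033 and 0.1069 m and y of wing_tip in the frame of stand above 0.005 m), for 0.1 s.
At the end, for the whole second after the job is handed in: the nut is screwed down on the spindle, level (within 3 degrees) and centred (within 3 mm), its flange bearing on the reel with more than 5 N, the reel flat and centred on the stand, and the nut let go and at rest (contact force between nut and reel above 5 N and z of nut in the frame of stand between 0.096 and 0.1035 m and horizontal distance between nut and stand below 0.003 m and angle between each of nut, reel's own z axis and vertical below 0.06 rad and horizontal distance between reel and stand below 0.005 m and angular speed of nut below 0.1 rad/s); the robot touches nothing.
It fails at once if the reel is crushed: more than 25 N between nut and reel (contact force between nut and reel above 25 N).
It fails at once if the thread is forced: more than 25 N between nut and spindle (contact force between nut and stand above 25 N).
It fails at once if the nut is lifted more than 8 mm off the thread (z of nut in the frame of stand above 0.1196 m).
It fails at once if a bystander is shifted by more than 20 mm (distance of any of snips, tape_roll, pine_cone, spare_reel, cup, wire_spool, pin_tray from where it was at the start of the episode above 0.02 m).
It also fails if it takes over 67 s, if anything falls off the work surface, if the arm or the gripper's body presses on something with over 40 N, if the wrist force passes 120 N, or if a joint passes its speed limit or range.

### The arm

A 7-joint arm with a two-finger parallel gripper is mounted at the origin on the work surface. World frame = base frame: x ahead of the robot, y to its left, z up, the work surface at z = 0. Lengths are in mm, angles in rad, forces in N, time in s.
With the tool pointing down it reaches from about 350 to 900 mm from the base axis. Payload 8.1 kg.
Tool frame: the origin (TCP) lies at the very end of the fingers, on their centre line; the grasp point (between the pads) lies 19 mm behind it; z points along the fingers, y is the line along which they close (so a half turn about z gives the same grasp; the last joint's range is limited). The gripper opens to 85 mm and grips with 20 to 120 N. Pads are 22 mm wide; open, the fingers measure 114 mm over their backs; the gripper's body (76 mm by 85 mm) begins 54 mm behind the grasp point. The pads swing forward as they close: fully open they stand 13 mm farther back than shut.
Start: joints at [1.024, 0.434, 0.025, 1.573, -0.012, 1.134, -0.075], TCP at [268.338, -564.478, 231.323] pointing down, gripper open.
Joint ranges: [-2.62, 2.62], [-0.44, 2.09], [-1.27, 1.32], [0.08, 2.57], [-1.32, 4.46], [0.12, 2], [-2.74, 2.74]. Speed limits (rad/s): [2.22, 2.22, 3.01, 3.01, 3.14, 3.14, 3.14].

### API

Orientations are given as a rotation vector (axis times angle).
In Python, from cell import ctrl gives the robot as it stands.
- The arm moves only by the tool apply_moves, never from a script. Its argument "deltas" is a list of rows, each a list of 7 numbers: the shift along the tool's x, y, z in m, then the turn, a rotation vector about the tool's x, y, z in rad, then the finger opening in m, from 0 to 0.0854. A call has 1 to 10 rows; each row is the pose to reach, as a shift and turn from the pose commanded when the call began, along the tool's axes at that moment; what a row does not reach only later rows make up. A row lasts 1/8 s, in which the tool goes at most 62.5 mm and 10.7 degrees, less where a joint would pass 70% of its speed; a pose out of reach is approached as far as the arm can. A call with a gripper value outside its range is refused whole. The fingers move at their own pace and stop on an object; "force" is the grip in N (left out, the last holds). Time passes only in rows, so rows that repeat a pose let the fingers close. It gives the time, the measured TCP pose, the force, the opening and the grip force at its end, in the units of the state.
- ctrl.state(): the state, without advancing time (a new reading comes with each control period).
- ctrl.snapshot(name): name is "scene" or "side" or "wrist"; returns a dict with "color" (384x512x3 uint8, blue, green, red), "fx", "fy", "cx", "cy" (pixels), "xyz" and "rotation" of the camera in the world; the wrist camera has in their place "hand_eye" (4x4, takes a point from camera to tool coordinates, whose origin is the TCP and whose axes are the flange's). Camera axes: x right, y up, looking along -z (the intrinsics and any distortion apply to the point x, -y, -z); pixel columns grow to the right and rows downward; lengths in mm; the calibration is good to about 2 mm. A picture is of the moment at which its call begins: read the wrist's pose just before it. There is no depth.
- ctrl.close_job(): hands the job in; it is judged then, once.
The state is a dict: "clock": time; "qpos": joint angles; "joint_vel": joint speeds; "tau": joint torques, N m; "position": TCP position; "ee_rot": TCP orientation; "contact_force": force on the tool from outside, world axes, zero at the start; "ft_torque": the same for the moment, N m; "grip_width": finger opening in mm; "gripper_force": force on a finger pad.
Only numpy, scipy, OpenCV 4.12 (cv2) and the standard library are available. Lean on these libraries where they do the work, as an engineer would, in place of code of your own. Each camera call takes 0.05 s, during which the arm holds its last target. There are 200 camera calls.

## Working session

There is one attempt and no reset: what is moved stays moved. The work goes in short steps, Python scripts to look and compute and a tool call to move; the robot and the scene stay as the last step left them, time stands still between calls to the robot, and variables do not carry over. Pictures are saved under pics/ and viewed, at most 10 in all, crops included, and the job is handed in when it is done.

Besides the shell and the picture viewer there is one more tool, called after "Emit:" by a JSON object that holds its "name" and its "arguments", one argument or row to a line. apply_moves: Moves the arm, as the interface text tells. Its arguments: {"type":"object","properties":{"deltas":{"type":"array"},"force":{"type":"number"}},"required":["deltas"]}

```bash
mkdir -p pics; ls; python3 - <<'E'
from cell import ctrl
import cv2,numpy as np
s=ctrl.state(); print({k:np.round(v,3).tolist() for k,v in s.items()})
ims=[]
for n in("scene","side"):
    d=ctrl.snapshot(n); np.savez("pics/"+n+"0.npz",**d); cv2.imwrite(f"pics/{n}0.png",d["color"])
    print(n,{k:np.round(v,3).tolist() for k,v in d.items() if k!="color"}); ims.append(d["color"])
cv2.imwrite("pics/both0.png",cv2.resize(np.vstack(ims),None,fx=.78,fy=.78))
E
```

```text
pics
{'clock': 0.0, 'qpos': [1.024, 0.435, 0.025, 1.574, -0.012, 1.134, -0.075], 'joint_vel': [0.001, -0.0, 0.0, -0.0, 0.0, 0.001, 0.001], 'tau': [-0.0, -67.047, 1.025, -31.621, 0.016, 0.012, 0.0], 'position': [268.093, -564.021, 230.512], 'ee_rot': [-3.063, -0.691, 0.001], 'contact_force': [1.008, 0.686, 0.041], 'ft_torque': [0.02, 0.012, 0.016], 'gripper_force': 0.0, 'grip_width': 85.936}
scene {'fx': 418.305, 'fy': 418.305, 'cx': 248.615, 'cy': 189.366, 'xyz': [1204.694, -636.581, 1119.539], 'rotation': [0.692, 0.294, 0.786]}
side {'fx': 398.804, 'fy': 398.804, 'cx': 260.621, 'cy': 189.141, 'xyz': [48.869, 898.836, 901.509], 'rotation': [0.295, -1.205, -2.38]}
```

View pics/scene0.png

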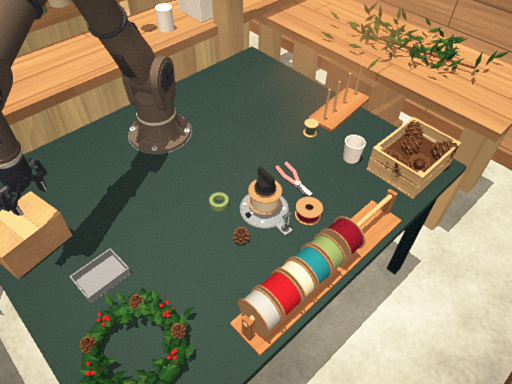

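View pics/side0.png

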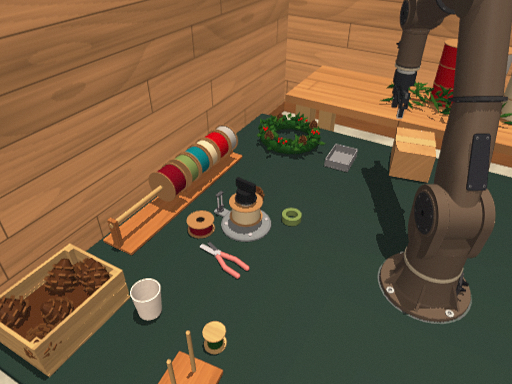

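The scene view shows the stand at about (264,208) with the nut's wing at (266,180) and the guide at (287,222). In the side view the nut is at (246,190) and the guide at (220,203). I'll take enlarged crops next.

```bash
cat > h.py <<'E'
import numpy as np
from scipy.spatial.transform import Rotation as R
def ray(d,u,v):
    r=R.from_rotvec(d["rotation"]).as_matrix()
    return np.array(d["xyz"],float), r@np.array([(u-d["cx"])/d["fx"],-(v-d["cy"])/d["fy"],-1.])
def onz(d,u,v,z):
    o,k=ray(d,u,v); return o+k*(z-o[2])/k[2]
def tri(a,b):
    (o,k),(p,l)=ray(*a),ray(*b); s=np.linalg.lstsq(np.c_[k,-l],p-o,rcond=None)[0]
    A,B=o+k*s[0],p+l*s[1]; return (A+B)/2,np.linalg.norm(A-B)
E
python3 - <<'E'
import numpy as np,cv2
from h import *
a=dict(np.load("pics/scene0.npz"));b=dict(np.load("pics/side0.npz"))
c=[cv2.resize(a["color"][155:245,215:315],(600,540),interpolation=cv2.INTER_CUBIC)[:, :],cv2.resize(b["color"][165:255,195:295],(600,540),interpolation=cv2.INTER_CUBIC)]
cv2.imwrite("pics/crop1.png",cv2.resize(np.hstack(c),(800,360)))
for d,(x0,y0,x1,y1) in((a,(240,160,295,210)),(b,(225,170,275,210))):
    m=(d["color"].max(2)<40)&True
    g=d["color"][...,1].astype(int)-d["color"][...,2]
    m=((d["color"].max(2)<45)&(g<9)).astype(np.uint8); w=np.zeros_like(m); w[y0:y1,x0:x1]=m[y0:y1,x0:x1]
    n,l,st,ce=cv2.connectedComponentsWithStats(w); i=1+st[1:,4].argmax(); print(st[i],ce[i])
E
```

```text
[256 175  19  19 151] [266.45695364 186.05960265]
[236 177  21  27 439] [245.10022779 191.43963554]
```

View pics/crop1.png

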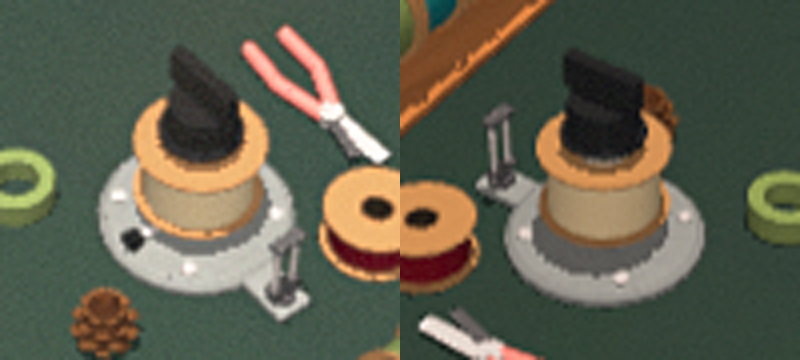

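The crop shows the wing bar top running from (178,48) to (238,92) in the scene half and from (567,55) to (642,85) in the side half. The guide posts' tops are at (288,237) in the scene half and (499,108) in the side half.

```bash
python3 - <<'E'
import numpy as np
from h import *
np.set_printoptions(precision=1,suppress=True)
a=dict(np.load("pics/scene0.npz"));b=dict(np.load("pics/side0.npz"))
P=lambda u,v:(a,215+u/4,155+v/4)
Q=lambda u,v:(b,195+(u-400)/4,165+v/4)
p1,e1=tri(P(237,92),Q(568,57)); p2,e2=tri(P(180,50),Q(641,84)); g,eg=tri(P(288,237),Q(499,108))
print(p1,e1,p2,e2,g,eg)
print(np.linalg.norm(p1-p2))
for k in (P,Q):
  pass
print("base",onz(*P(197,226),12),onz(*Q(604,240),12))
print("reel top",onz(*P(201,143),101),onz(*Q(604,146),101))
for n,p,q in(("tape",(22,182),(782,200)),("cone",(106,290),(0,0)),("snips",(315,95),(0,0)),("spare",(375,207),(422,217))):
  print(n,onz(*P(*p),20), onz(*Q(*q),20))
m=(p1+p2)/2; print("mid",m,"yaw",np.arctan2(*(p1-p2)[1::-1]),"guide",np.arctan2(*(g-m)[1::-1]),np.linalg.norm((g-m)[:2]))
E
```

```text
[607.5  32.8 178.2] 6.409479952989551 [541.9  33.5 175.8] 8.287038979507592 [688.4  15.8  86.7] 5.157645498746559
65.584428769427
base [592.6  16.4  12. ] [566.8  42.2  12. ]
reel top [582.  27. 101.] [573.3  29.9 101. ]
tape [460.2 -65.3  20. ] [456.4 -70.1  20. ]
cone [594.7 -89.9  20. ] [1270.8   41.5   20. ]
snips [560.7 196.5  20. ] [1270.8   41.5   20. ]
spare [685.  137.8  20. ] [709.5 101.3  20. ]
mid [574.7  33.1 177. ] yaw -0.010722270239006761 guide -0.15107332649173436 114.98807185975419
```

Emit:
{"name": "apply_moves", "arguments": {
  "deltas": [
    [0.05,-0.04,-0.06,0,0,0,0.085],
    [0.53,-0.405,-0.11,0,0,0.49,0.085],
    [0.53,-0.405,-0.11,0,0,0.49,0.085],
    [0.53,-0.405,-0.11,0,0,0.49,0.085],
    [0.53,-0.405,-0.11,0,0,0.49,0.085],
    [0.53,-0.405,-0.11,0,0,0.49,0.085],
    [0.53,-0.405,-0.11,0,0,0.49,0.085],
    [0.53,-0.405,-0.11,0,0,0.49,0.085],
    [0.53,-0.405,-0.11,0,0,0.49,0.085],
    [0.53,-0.405,-0.11,0,0,0.49,0.085]
  ]
}}

```text
clock: 1.35
position: [542.8, -29.2, 334.1]
ee_rot: [3.141, -0.073, -0.0]
contact_force: [0.6, 0.2, 0.0]
grip_width: 84.8
gripper_force: 0.0
```

```bash
python3 - <<'E'
from cell import ctrl
import cv2,numpy as np
s=ctrl.state(); print(np.round(s["position"],1),np.round(s["ee_rot"],3),np.round(s["qpos"],2))
d=ctrl.snapshot("wrist"); np.savez("pics/w1.npz",**d,pos=s["position"],rot=s["ee_rot"]); cv2.imwrite("pics/w1.png",d["color"])
print(np.round(d["hand_eye"],3).tolist(),d["fx"],d["cx"],d["cy"],d.keys(),np.round(ctrl.state()["position"],1))
E
```

```text
[542.8 -29.2 334.1] [ 3.141 -0.073 -0.   ] [ 0.13  0.25 -0.22  1.59  0.06  1.31 -1.72]
[[-0.0, 0.954, 0.299, 78.893], [1.0, 0.0, 0.0, -1.154], [-0.0, 0.299, -0.954, -141.572], [0.0, 0.0, 0.0, 1.0]] 323.7127278267434 252.44970816742446 183.24155777169264 dict_keys(['color', 'fx', 'fy', 'cx', 'cy', 'hand_eye']) [545.6 -19.3 334.6]
```

View pics/w1.png

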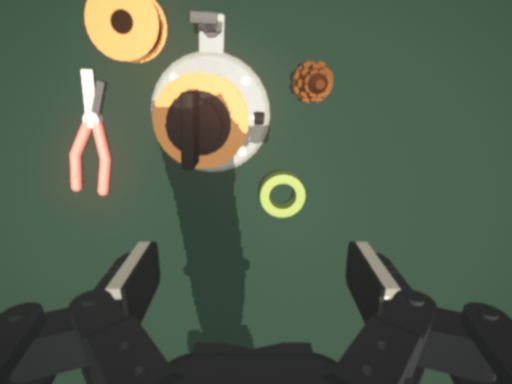

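The wrist view shows the nut's bar upright at about (190,130), the base centre near (211,112) and the guide at (211,30), so the bar is aligned with the guide. q7 is -1.72, so I'll turn the tool half a turn to leave room for winding.

Emit:
{"name": "apply_moves", "arguments": {
  "deltas": [
    [0,0,0,0,0,-0.18,0.085],
    [0,0,0,0,0,-0.36,0.085],
    [0,0,0,0,0,-0.54,0.085],
    [0,0,0,0,0,-0.72,0.085],
    [0,0,0,0,0,-0.9,0.085],
    [0,0,0,0,0,-1.08,0.085],
    [0,0,0,0,0,-1.26,0.085],
    [0,0,0,0,0,-1.44,0.085],
    [0,0,0,0,0,-1.6,0.085],
    [0,0,0,0,0,-1.6,0.085]
  ]
}}

```text
clock: 2.65
position: [542.1, -31.3, 333.7]
ee_rot: [-2.241, -2.201, 0.001]
contact_force: [-0.6, 0.4, -0.3]
grip_width: 85.2
gripper_force: 0.0
```

Emit:
{"name": "apply_moves", "arguments": {
  "deltas": [
    [0,0,0,0,0,-0.18,0.085],
    [0,0,0,0,0,-0.36,0.085],
    [0,0,0,0,0,-0.54,0.085],
    [0,0,0,0,0,-0.72,0.085],
    [0,0,0,0,0,-0.9,0.085],
    [0,0,0,0,0,-1.08,0.085],
    [0,0,0,0,0,-1.26,0.085],
    [0,0,0,0,0,-1.44,0.085],
    [0,0,0,0,0,-1.54,0.085],
    [0,0,0,0,0,-1.54,0.085]
  ]
}}

```text
clock: 3.9
position: [542.2, -31.2, 333.8]
ee_rot: [-0.082, -3.14, -0.0]
contact_force: [-0.8, 0.4, -0.9]
grip_width: 85.1
gripper_force: 0.0
```

```bash
cat >> h.py <<'E'
import cv2
def wrist(name):
    from cell import ctrl
    s=ctrl.state(); print("t",s["clock"],np.round(s["position"],1),np.round(s["ee_rot"],3),"q",np.round(s["qpos"],2))
    d=ctrl.snapshot("wrist"); cv2.imwrite(f"pics/{name}.png",d["color"])
    T=np.eye(4); T[:3,:3]=R.from_rotvec(s["ee_rot"]).as_matrix(); T[:3,3]=s["position"]
    C=T@np.array(d["hand_eye"]); d["xyz"]=C[:3,3]; d["rotation"]=R.from_matrix(C[:3,:3]).as_rotvec()
    np.savez(f"pics/{name}.npz",**d); return d
E
python3 - <<'E'
from h import *
d=wrist("w2")
E
```

```text
t 3.9 [542.2 -31.2 333.8] [-0.082 -3.14  -0.   ] q [ 0.52  0.32 -0.74  1.57  0.22  1.34  1.27]
```

View pics/w2.png

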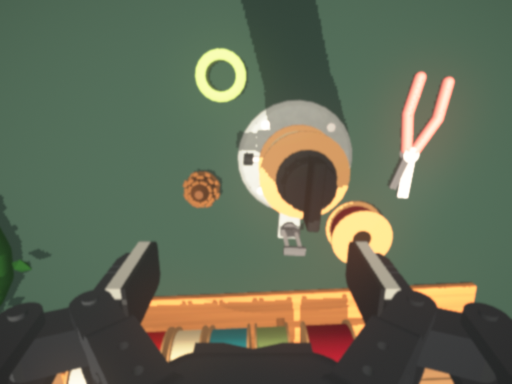

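The wrist view (w2) shows the bar's lower end at about (313,229). The base disc is centred near (295,157), the reel's top disc spans columns 260 to 350, and the guide foot is at (290,225).

```bash
python3 - <<'E'
import numpy as np
from h import *
np.set_printoptions(precision=1,suppress=True)
d=dict(np.load("pics/w2.npz")); im=d["color"].astype(int)
hsv=cv2.cvtColor(d["color"],cv2.COLOR_BGR2HSV)
m=(im.max(2)<70)&(im[...,1]-im[...,2]<8); w=np.zeros_like(m); w[140:240,262:350]=m[140:240,262:350]
n,l,st,ce=cv2.connectedComponentsWithStats(w.astype(np.uint8)); i=1+st[1:,4].argmax(); print(st[i],ce[i])
l=l==i
for y in range(140,240,6): 
    x=np.where(l[y])[0]; print(y,(x.min(),x.max()) if len(x) else None,end=" ")
crop=cv2.resize(d["color"][90:270,220:400],(600,600),interpolation=cv2.INTER_CUBIC)
cv2.imwrite("pics/w2c.png",cv2.convertScaleAbs(crop,alpha=1.8,beta=20))
print("base",onz(d,295,157,10),"scale",onz(d,238,157,10),onz(d,353,157,10))
E
```

```text
[289 153  46  53 924] [314.8 170.8]
140 None 146 None 152 None 158 (np.int64(299), np.int64(325)) 164 (np.int64(292), np.int64(330)) 170 (np.int64(290), np.int64(333)) 176 (np.int64(306), np.int64(334)) 182 (np.int64(306), np.int64(333)) 188 (np.int64(306), np.int64(324)) 194 (np.int64(306), np.int64(310)) 200 (np.int64(306), np.int64(309)) 206 None 212 None 218 None 224 None 230 None 236 None base [577.2  30.7  10. ] scale [572.8 -52.9  10. ] [581.7 115.9  10. ]
```

View pics/w2c.png

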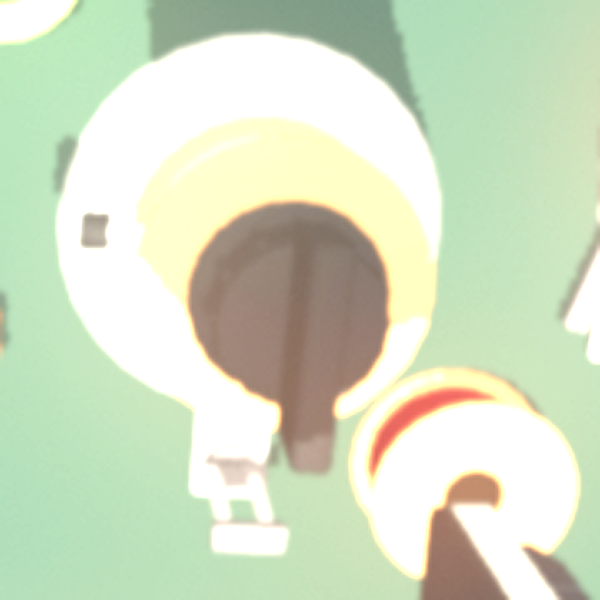

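The brightened crop shows the bar's top face from about (328,235) to (317,470), with its -y side face as the dark stripe on the left. The base disc is centred near (250,225) and the guide top is at (250,540).

```bash
python3 - <<'E'
import numpy as np
from h import *
np.set_printoptions(precision=1,suppress=True)
d=dict(np.load("pics/w2.npz")); p=lambda u,v,z:onz(d,220+u/3.333,90+v/3.333,z)
a=p(328,235,180.6);b=p(317,470,180.6);print(a,b,(a+b)/2,np.linalg.norm(a-b),np.arctan2(*(b-a)[1::-1]))
print("flange", p(189,305,117.6),p(390,305,117.6), "base",p(57,225,10),p(441,225,10),p(250,32,10))
g=p(250,540,83);print("guide",g, np.arctan2(g[1]-30.7,g[0]-577))
for v in(290,350,400): 
    print([int(x) for x in d["color"][90+int(v/3.333),290:336].mean(1)])
E
```

```text
[541.7  31.7 180.6] [614.1  29.  180.6] [577.9  30.3 180.6] 72.3962194399835 -0.03696524448052172
flange [579.9  -3.9 117.6] [583.5  65.7 117.6] base [573.5 -54.3  10. ] [582.4 114.9  10. ] [495.4  31.8  10. ]
guide [692.4  20.1  83. ] -0.09155831475567079
[65, 65, 65, 65, 64, 64, 64, 63, 63, 63, 63, 63, 63, 63, 62, 61, 58, 54, 51, 52, 51, 52, 54, 57, 59, 59, 61, 61, 60, 59, 60, 59, 59, 58, 58, 57, 59, 60, 59, 59, 58, 59, 59, 59, 59, 63]
[66, 66, 66, 65, 64, 65, 65, 64, 64, 64, 63, 64, 63, 63, 61, 56, 54, 54, 53, 54, 56, 59, 61, 60, 62, 62, 62, 61, 62, 61, 61, 60, 59, 59, 60, 61, 61, 61, 62, 61, 62, 61, 62, 67, 95, 159]
[216, 216, 216, 214, 212, 209, 204, 194, 173, 142, 119, 105, 90, 70, 58, 54, 55, 55, 56, 59, 60, 62, 64, 64, 63, 63, 63, 63, 63, 66, 90, 143, 188, 205, 210, 212, 212, 209, 201, 178, 143, 120, 119, 139, 170, 192]
```

Emit:
{"name": "apply_moves", "arguments": {
  "deltas": [
    [-0.0325,0.0635,0.04,0,0,0,0.085],
    [-0.0325,0.0635,0.09,0,0,0,0.085],
    [-0.0325,0.0635,0.12,0,0,0,0.085],
    [-0.0325,0.0635,0.15,0,0,0,0.085],
    [-0.0325,0.0635,0.17,0,0,0,0.085],
    [-0.0325,0.0635,0.18,0,0,0,0.085],
    [-0.0325,0.0635,0.18,0,0,0,0.085],
    [-0.0325,0.0635,0.18,0,0,0,0.025],
    [-0.0325,0.0635,0.18,0,0,0,0.025],
    [-0.0325,0.0635,0.18,0,0,0,0.025]
  ],
  "force": 20
}}

```text
clock: 5.2
position: [578.1, 30.9, 154.6]
ee_rot: [0.076, 3.14, -0.0]
contact_force: [-0.4, 0.4, 0.4]
grip_width: 31.4
gripper_force: 0.0
```

```bash
python3 - <<'E'
from h import *
d=wrist("w3")
from cell import ctrl
s=ctrl.state(); print(np.round(s["contact_force"],2),np.round(s["ft_torque"],3),s["grip_width"],s["gripper_force"])
E
```

```text
t 5.2 [578.1  30.9 154.6] [ 0.076  3.14  -0.   ] q [ 0.34  0.53 -0.69  1.74  0.39  1.01  1.02]
[-0.26  0.23  0.06] [ 0.012  0.023 -0.043] 25.72583783832992 0.0
```

View pics/w3.png

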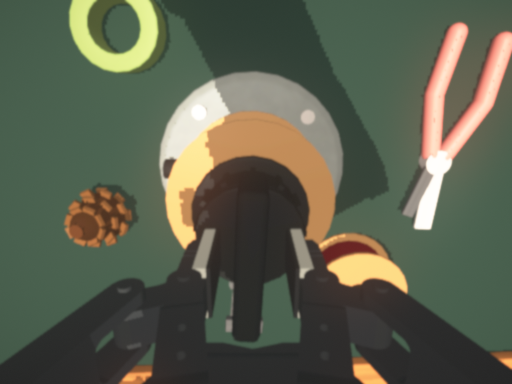

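The wrist view (w3) shows the bar (columns 235 to 267) centred between the pads (inner faces at about 210 and 297). I'll narrow the opening to a loose fit and turn back.

Emit:
{"name": "apply_moves", "arguments": {
  "deltas": [
    [0,0,0,0,0,0,0.015],
    [0,0,0,0,0,0,0.015],
    [0,0,0,0,0,0,0.015],
    [0,0,0,0,0,-0.05,0.015],
    [0,0,0,0,0,-0.1,0.015],
    [0,0,0,0,0,-0.15,0.015],
    [0,0,0,0,0,-0.2,0.015],
    [0,0,0,0,0,-0.25,0.015],
    [0,0,0,0,0,-0.25,0.015]
  ]
}}

```text
clock: 6.38
position: [577.8, 30.9, 153.9]
ee_rot: [0.316, -3.125, -0.0]
contact_force: [-1.3, -0.4, -0.3]
grip_width: 15.1
gripper_force: 0.2
```

```bash
cat >> h.py <<'E'
def feel(name):
    from cell import ctrl
    d=wrist(name); s=ctrl.state()
    print("F",np.round(s["contact_force"],2),"T",np.round(s["ft_torque"],3),"w",round(s["grip_width"],1),s["gripper_force"])
    im=d["color"].astype(int); hsv=cv2.cvtColor(d["color"],cv2.COLOR_BGR2HSV)
    # hub/flange black: extents at rows 170..230, and row of top of black blob in central columns
    m=im.max(2)<75; m&=(abs(im[...,1]-im[...,2])<15)
    print("top row",[int(np.where(m[100:200,c])[0].min()+100) if m[100:200,c].any() else None for c in (235,245,255,265)],
          "ext",[(int(np.where(m[r,150:360])[0].min()+150),int(np.where(m[r,150:360])[0].max()+150)) for r in(190,205,215)])
    return d
E
python3 - <<'E'
from h import *
d=feel("w4")
E
```

```text
t 6.375 [577.8  30.9 153.9] [ 0.316 -3.125 -0.   ] q [ 0.37  0.55 -0.75  1.74  0.43  1.03  1.24]
F [-0.64 -0.58  0.36] T [-0.045  0.018  0.036] w 15.2 0.14581909276353278
top row [190, 170, 159, 160] ext [(235, 359), (228, 359), (214, 359)]
```

```bash
python3 - <<'E'
from h import *
for n in("w3","w4"):
    g=cv2.GaussianBlur(cv2.imread(f"pics/{n}.png"),(3,3),0)[...,2].astype(int)
    print(n,g[140:172:2,245],g[200,165:240:3],g[200,280:345:3],g[322:350:2,245])
E
```

```text
w3 [199 199 198 198 197 197 196 186 126  74  70  68  67  67  66  62] [194 254 254 254 254 251 224 199 198 148  81  79  79  76  71  70  71  70
  68  66  65  62  61  58  54] [ 49  50  49  45  44  45  47  52  54 112 190 192 192 192 192 192 192 192
 158  62  59  59] [43 42 42 42 43 42 42 42 42 44 62 72 66 50]
w4 [201 200 201 200 199 199 199 197 176 108  76  74  72  72  71  69] [198 254 254 254 254 225 200 200 200 192 114  97  97  87  78  74  73  73
  72  71  68  67  65  63  61] [ 50  50  50  46  44  44  46  50  53  61 164 192 192 192 192 192 192 191
 162  64  58  57] [42 42 42 42 41 42 42 42 41 41 43 57 64 49]
```

```bash
cat >> h.py <<'E'
def cross(a,t=125):
    i=np.where((a[:-1]>t)&(a[1:]<=t))[0]
    return [round(float(k+(a[k]-t)/(a[k]-a[k+1])),1) for k in i]
def edges(im):
    g=cv2.GaussianBlur(im,(3,3),0)[...,2].astype(float)
    return "top",cross(g[120:180,245]),"L",cross(g[200,165:250]),"R",cross(g[200,280:345][::-1])
def feel(name):
    from cell import ctrl
    d=wrist(name); s=ctrl.state(); print("yaw",round((2*np.arctan2(s["ee_rot"][1],s["ee_rot"][0]))%np.pi,3),
    "F",np.round(s["contact_force"],2),"T",np.round(s["ft_torque"],3),"w",round(s["grip_width"],1),round(s["gripper_force"],1)); print(*edges(d["color"]))
E
python3 -c "
from h import *
for n in('w3','w4'): print(*edges(cv2.imread(f'pics/{n}.png')))"
```

```text
top [36.0] L [27.7] R [36.7]
top [37.5] L [29.6] R [35.0]
```

Emit:
{"name": "apply_moves", "arguments": {
  "deltas": [
    [0,0,0,0,0,-0.05,0.015],
    [0,0,0,0,0,-0.1,0.015],
    [0,0,0,0,0,-0.15,0.015],
    [0,0,0,0,0,-0.15,0.015]
  ]
}}

```text
clock: 6.92
position: [577.8, 30.9, 154.0]
ee_rot: [0.548, -3.093, -0.0]
contact_force: [0.4, -0.4, -0.6]
grip_width: 14.9
gripper_force: 0.1
```

```bash
python3 -c "
from h import *
feel('w5')"
```

```text
t 6.925 [577.8  30.9 154. ] [ 0.548 -3.093 -0.   ] q [ 0.4   0.56 -0.79  1.74  0.46  1.04  1.37]
yaw 0.35 F [ 1.17 -1.17  0.33] T [-0.067 -0.006  0.015] w 14.8 0.1
top [37.4] L [29.8] R [35.1]
```

Emit:
{"name": "apply_moves", "arguments": {
  "deltas": [
    [0,0,0,0,0,-0.05,0.015],
    [0,0,0,0,0,-0.1,0.015],
    [0,0,0,0,0,-0.15,0.015],
    [0,0,0,0,0,-0.15,0.015]
  ]
}}

```text
clock: 7.48
position: [577.8, 30.9, 154.0]
ee_rot: [0.778, -3.044, -0.0]
contact_force: [-0.1, -0.9, 0.1]
grip_width: 14.9
gripper_force: 0.1
```

```bash
python3 -c "
from h import *
feel('w6')"
```

```text
t 7.475 [577.8  30.9 154. ] [ 0.778 -3.044 -0.   ] q [ 0.42  0.57 -0.83  1.73  0.48  1.05  1.5 ]
yaw 0.5 F [ 0.52 -0.23  1.32] T [-0.115  0.071 -0.041] w 14.9 0.1
top [37.3] L [30.0] R [35.1]
```

Emit:
{"name": "apply_moves", "arguments": {
  "deltas": [
    [0,0,0,0,0,-0.04,0.015],
    [0,0,0,0,0,-0.08,0.015],
    [0,0,0,0,0,-0.12,0.015],
    [0,0,0,0,0,-0.12,0.015]
  ]
}}

```text
clock: 8.02
position: [577.9, 31.0, 154.0]
ee_rot: [-0.963, 2.99, 0.0]
contact_force: [-0.3, 0.1, 0.1]
grip_width: 14.9
gripper_force: 0.1
```

```bash
python3 -c "
from h import *
feel('w7')"
```

```text
t 8.025 [577.9  31.  154. ] [-0.963  2.99   0.   ] q [ 0.43  0.59 -0.86  1.73  0.5   1.06  1.6 ]
yaw 0.622 F [-0.61  0.39 -0.07] T [-0.031  0.054 -0.051] w 14.7 0.0
top [35.4] L [30.6] R [33.7]
```

```bash
cat > pr.py <<'E'
from h import *
def proj(d,P):
    r=R.from_rotvec(d["rotation"]).as_matrix(); c=(P-d["xyz"])@r
    return np.c_[d["cx"]+d["fx"]*c[:,0]/-c[:,2], d["cy"]+d["fy"]*c[:,1]/c[:,2]]
def pred(n,c=(578.2,30.5),zs=(117.6,111.1)):
    d=dict(np.load(f"pics/{n}.npz")); t=np.linspace(0,2*np.pi,2000); out=[]
    for z in zs:
        p=proj(d,np.c_[c[0]+36*np.cos(t),c[1]+36*np.sin(t),0*t+z])
        lo=p[p[:,1]<215]; L=lo[lo[:,0]<250]; Rr=lo[lo[:,0]>250]
        out.append((z,"top",round(p[:,1].min()-120,1),"L",round(L[abs(L[:,1]-200).argmin(),0]-165,1),"R",round(344-Rr[abs(Rr[:,1]-200).argmin(),0],1)))
    print(n,*out)
E
python3 -c "
from pr import *
for n in('w4','w6','w7'): pred(n)"
```

```text
w4 (117.6, 'top', np.float64(33.1), 'L', np.float64(25.9), 'R', np.float64(33.2)) (111.1, 'top', np.float64(30.7), 'L', np.float64(27.3), 'R', np.float64(34.5))
w6 (117.6, 'top', np.float64(32.7), 'L', np.float64(27.1), 'R', np.float64(31.9)) (111.1, 'top', np.float64(30.4), 'L', np.float64(28.5), 'R', np.float64(33.3))
w7 (117.6, 'top', np.float64(32.6), 'L', np.float64(27.6), 'R', np.float64(31.4)) (111.1, 'top', np.float64(30.2), 'L', np.float64(29.0), 'R', np.float64(32.8))
```

```bash
python3 -c "
import cv2,numpy as np
a=[cv2.resize(cv2.convertScaleAbs(cv2.imread(f'pics/{n}.png')[130:355,165:345],alpha=2,beta=0),(400,500),interpolation=cv2.INTER_CUBIC) for n in('w6','w7')]
cv2.imwrite('pics/cmp.png',np.hstack(a))"
```

```text
(no output)
```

View pics/cmp.png

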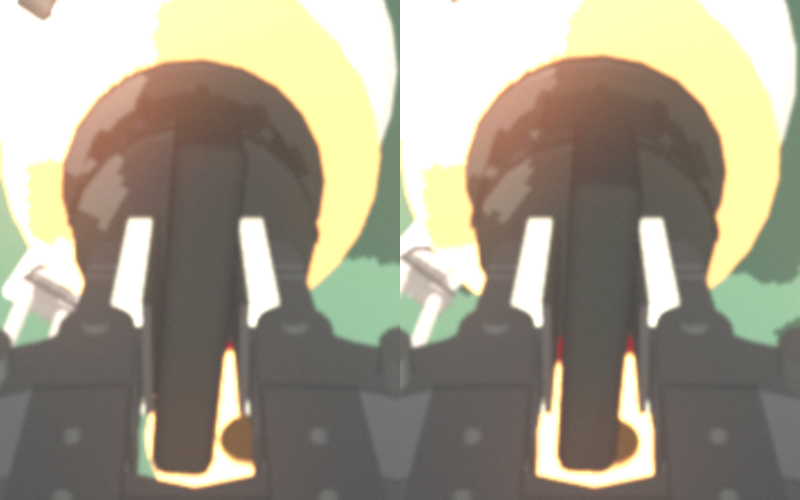

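The comparison shows the bar's near end shifted from row 145 (w6) to 185 (w7) and the bar now narrower and square in the gap, so the nut has dropped. I'll lower the tool to follow it and then wind forward.

Emit:
{"name": "apply_moves", "arguments": {
  "deltas": [
    [0,0,0.003,0,0,0,0.015],
    [0,0,0.006,0,0,0,0.015],
    [0,0,0.006,0,0,0,0.015]
  ]
}}

```text
clock: 8.45
position: [577.7, 30.8, 147.7]
ee_rot: [0.961, -2.99, 0.0]
contact_force: [1.2, -0.0, -0.6]
grip_width: 14.8
gripper_force: 0.1
```

```bash
cat >> h.py <<'E'
def sense(n=6):
    from cell import ctrl
    A=[]
    for i in range(n):
        ctrl.snapshot("wrist"); s=ctrl.state(); A.append(np.r_[s["contact_force"],s["ft_torque"],s["gripper_force"],s["grip_width"]])
    print("t",s["clock"],np.round(s["position"],1),"yaw",round((2*np.arctan2(s["ee_rot"][1],s["ee_rot"][0])+1.2)%np.pi-1.2,3),"avg F",np.round(np.mean(A,0)[:3],2),"T",np.round(np.mean(A,0)[3:6],3),"sd",np.round(np.std(A,0)[5],3),"g,w",np.round(np.mean(A,0)[6:],2),"q7",round(s["qpos"][6],2))
E
python3 -c "
from h import *
sense();feel('w8')"
```

```text
t 8.75 [577.8  31.  148.1] yaw 0.622 avg F [ 0.44 -0.33 -0.35] T [-0.026 -0.033  0.016] sd 0.037 g,w [ 0.1  15.02] q7 1.59
t 8.75 [577.8  31.  148.1] [ 0.962 -2.991  0.   ] q [ 0.43  0.59 -0.85  1.74  0.51  1.05  1.59]
yaw 0.622 F [ 0.23 -1.59  0.4 ] T [-0.017 -0.024  0.027] w 14.9 0.1
top [33.2] L [26.9] R [36.8]
```

Emit:
{"name": "apply_moves", "arguments": {
  "deltas": [
    [0,0,0,0,0,0.08,0.015],
    [0,0,0,0,0,0.16,0.015],
    [0,0,0,0,0,0.24,0.015],
    [0,0,0,0,0,0.32,0.015],
    [0,0,0,0,0,0.4,0.015],
    [0,0,0,0,0,0.48,0.015],
    [0,0,0,0,0,0.56,0.015],
    [0,0,0,0,0,0.64,0.015],
    [0,0,0,0,0,0.72,0.015],
    [0,0,0,0,0,0.72,0.015]
  ]
}}

```text
clock: 10.05
position: [577.8, 31.0, 148.1]
ee_rot: [0.153, 3.138, -0.0]
contact_force: [0.3, -0.9, 0.8]
grip_width: 14.6
gripper_force: 0.0
```

```bash
python3 -c "
from h import *
sense();feel('w9')"
```

```text
t 10.35 [577.9  30.9 148. ] yaw -0.097 avg F [ 0.03 -0.13  0.14] T [ 0.018  0.008 -0.003] sd 0.031 g,w [1.000e-02 1.501e+01] q7 0.98
t 10.35 [577.9  30.9 148. ] [-0.153 -3.138 -0.   ] q [ 0.32  0.54 -0.67  1.75  0.39  1.    0.98]
yaw 3.044 F [ 0.31 -0.22 -1.2 ] T [-0.03   0.018 -0.008] w 15.0 0.0
top [35.1] L [30.4] R [34.0]
```

Emit:
{"name": "apply_moves", "arguments": {
  "deltas": [
    [0,0,0.001,0,0,0.05,0.015],
    [0,0,0.002,0,0,0.1,0.015],
    [0,0,0.002,0,0,0.15,0.015],
    [0,0,0.002,0,0,0.2,0.015],
    [0,0,0.002,0,0,0.25,0.015],
    [0,0,0.002,0,0,0.25,0.015]
  ]
}}

```text
clock: 11.15
position: [577.8, 30.9, 146.0]
ee_rot: [0.543, 3.094, -0.0]
contact_force: [-0.6, -0.0, -0.1]
grip_width: 14.8
gripper_force: 0.1
```

```bash
python3 -c "
from h import *
sense()"
```

```text
t 11.45 [577.9  30.9 146. ] yaw -0.347 avg F [ 0.29 -0.37  0.05] T [-0.019  0.    -0.   ] sd 0.026 g,w [ 0.07 14.94] q7 0.76
```

Emit:
{"name": "apply_moves", "arguments": {
  "deltas": [
    [0,0,0,0,0,0.04,0.015],
    [0,0,0,0,0,0.08,0.015],
    [0,0,0,0,0,0.12,0.015],
    [0,0,0,0,0,0.12,0.015]
  ]
}}

```text
clock: 11.95
position: [577.9, 31.0, 146.1]
ee_rot: [0.729, 3.056, -0.0]
contact_force: [-0.1, -1.2, 0.1]
grip_width: 15.0
gripper_force: 0.1
```

```bash
python3 -c "
from h import *
sense(4)"
```

```text
t 12.15 [577.9  30.9 146. ] yaw -0.468 avg F [-0.07 -0.67  0.14] T [-0.057  0.011 -0.006] sd 0.034 g,w [ 0.1 15.2] q7 0.65
```

Emit:
{"name": "apply_moves", "arguments": {
  "deltas": [
    [0,0,0,0,0,0.04,0.015],
    [0,0,0,0,0,0.08,0.015],
    [0,0,0,0,0,0.1,0.015],
    [0,0,0,0,0,0.1,0.015]
  ]
}}

```text
clock: 12.65
position: [577.9, 31.0, 146.0]
ee_rot: [0.88, 3.016, -0.0]
contact_force: [0.2, -0.8, -0.2]
grip_width: 15.3
gripper_force: 0.1
```

```bash
python3 -c "
from h import *
sense(4);feel('w10')"
```

```text
t 12.85 [577.9  30.9 146. ] yaw -0.568 avg F [-0.38 -0.31  0.03] T [-0.031  0.013  0.021] sd 0.028 g,w [ 0.11 15.01] q7 0.57
t 12.85 [577.9  30.9 146. ] [ 0.88   3.016 -0.   ] q [ 0.25  0.51 -0.56  1.76  0.32  0.97  0.57]
yaw 2.574 F [ 0.23 -0.46 -0.23] T [-0.016  0.033 -0.013] w 15.0 0.1
top [35.5] L [29.9] R [34.5]
```

Emit:
{"name": "apply_moves", "arguments": {
  "deltas": [
    [0,0,0.001,0,0,0.04,0.015],
    [0,0,0.001,0,0,0.08,0.015],
    [0,0,0.001,0,0,0.1,0.015],
    [0,0,0.001,0,0,0.1,0.015]
  ]
}}

```text
clock: 13.4
position: [577.8, 30.9, 145.0]
ee_rot: [1.03, 2.968, -0.0]
contact_force: [0.2, 0.3, 0.2]
grip_width: 15.1
gripper_force: 0.1
```

```bash
python3 -c "
from h import *
sense(4)"
```

```text
t 13.6 [577.9  30.9 145. ] yaw -0.668 avg F [-0.01  0.17 -0.11] T [-0.058 -0.002  0.007] sd 0.021 g,w [ 0.09 15.14] q7 0.48
```

Emit:
{"name": "apply_moves", "arguments": {
  "deltas": [
    [0,0,0,0,0,0.04,0.015],
    [0,0,0,0,0,0.08,0.015],
    [0,0,0,0,0,0.1,0.015],
    [0,0,0,0,0,0.1,0.015]
  ]
}}

```text
clock: 14.1
position: [577.9, 30.9, 145.1]
ee_rot: [1.177, 2.913, -0.0]
contact_force: [-0.4, -0.5, 0.1]
grip_width: 14.8
gripper_force: 0.1
```

```bash
python3 -c "
from h import *
sense(4)"
```

```text
t 14.3 [577.9  30.9 145.1] yaw -0.768 avg F [ 0.14 -0.38  0.09] T [-0.027  0.03   0.017] sd 0.035 g,w [ 0.08 14.89] q7 0.39
```

Emit:
{"name": "apply_moves", "arguments": {
  "deltas": [
    [0,0,0,0,0,0.04,0.015],
    [0,0,0,0,0,0.08,0.015],
    [0,0,0,0,0,0.1,0.015],
    [0,0,0,0,0,0.1,0.015]
  ]
}}

```text
clock: 14.8
position: [577.9, 30.9, 145.1]
ee_rot: [1.321, 2.85, -0.0]
contact_force: [0.1, -0.2, 0.2]
grip_width: 15.0
gripper_force: 0.1
```

```bash
python3 -c "
from h import *
sense(4);feel('w11')"
```

```text
t 15.0 [577.9  30.9 145.1] yaw -0.868 avg F [-0.17 -0.45 -0.4 ] T [-0.056  0.007 -0.014] sd 0.017 g,w [ 0.07 15.03] q7 0.31
t 15.0 [577.9  30.9 145.1] [ 1.321  2.85  -0.   ] q [ 0.2   0.5  -0.48  1.76  0.27  0.95  0.31]
yaw 2.274 F [ 0.6  -0.29  0.4 ] T [-0.054 -0.011 -0.02 ] w 15.1 0.1
top [35.9] L [30.2] R [34.4]
```

```bash
python3 - <<'E'
from pr import *
for n in("w3","w6","w7","w8","w9","w10","w11"):
    d=dict(np.load(f"pics/{n}.npz")); g=cv2.GaussianBlur(d["color"],(1,5),0).mean(2)[:,243:258].mean(1)
    gr=g[4:]-g[:-4]; seg=gr[185:260]; k=np.argsort(-seg)[:1]
    r=R.from_rotvec(d["rotation"]).as_matrix(); up=-r[:,1]; e=np.array([up[0],up[1],0]);e/=np.linalg.norm(e)
    # near end lies opposite/along image-up
    pr=[(z,np.round(proj(d,np.array([[578.2,30.5,z]])-36*e*sg)[0,1],0)) for z in(180.6,174.1,172,170,168) for sg in(-1,)]
    print(n,"edge row",k+187,np.round(seg[k],1),pr)
E
```

```text
w3 edge row [192] [3.2] [(180.6, np.float64(343.0)), (174.1, np.float64(332.0)), (172, np.float64(328.0)), (170, np.float64(325.0)), (168, np.float64(322.0))]
w6 edge row [196] [2.1] [(180.6, np.float64(343.0)), (174.1, np.float64(332.0)), (172, np.float64(329.0)), (170, np.float64(326.0)), (168, np.float64(323.0))]
w7 edge row [213] [3.] [(180.6, np.float64(343.0)), (174.1, np.float64(332.0)), (172, np.float64(329.0)), (170, np.float64(326.0)), (168, np.float64(323.0))]
w8 edge row [191] [2.8] [(180.6, np.float64(354.0)), (174.1, np.float64(342.0)), (172, np.float64(339.0)), (170, np.float64(335.0)), (168, np.float64(332.0))]
w9 edge row [188] [3.5] [(180.6, np.float64(355.0)), (174.1, np.float64(343.0)), (172, np.float64(340.0)), (170, np.float64(336.0)), (168, np.float64(333.0))]
w10 edge row [190] [4.2] [(180.6, np.float64(361.0)), (174.1, np.float64(349.0)), (172, np.float64(345.0)), (170, np.float64(341.0)), (168, np.float64(338.0))]
w11 edge row [190] [4.] [(180.6, np.float64(364.0)), (174.1, np.float64(352.0)), (172, np.float64(348.0)), (170, np.float64(344.0)), (168, np.float64(341.0))]
```

```bash
python3 - <<'E'
from pr import *
for n in("w3","w4","w5","w6","w7","w8","w9","w10","w11"):
    d=dict(np.load(f"pics/{n}.npz"))
    g=d["color"].mean(2)[:,243:256].mean(1); gg=np.abs(g[3:]-g[:-3]); 
    r=R.from_rotvec(d["rotation"]).as_matrix(); up=-r[:,1]; e=np.array([up[0],up[1],0]);e/=np.linalg.norm(e)
    zs=(180.6,174.1,170,168)
    print(n,"far rows",1.5+325+np.argsort(-gg[325:372])[:3],"near pred",[round(proj(d,np.array([[578.2,30.5,z]])-36*e)[0,1]) for z in zs],"far",[round(proj(d,np.array([[578.2,30.5,z]])+36*e)[0,1]) for z in zs])
a=[cv2.resize(cv2.convertScaleAbs(cv2.imread(f'pics/{n}.png')[130:370,190:320],alpha=2.5,beta=0),(266,490),interpolation=cv2.INTER_CUBIC) for n in('w6','w8','w11')]
cv2.imwrite('pics/cmp2.png',np.hstack(a))
E
```

```text
w3 far rows [341.5 347.5 342.5] near pred [188, 183, 180, 179] far [343, 332, 325, 322]
w4 far rows [343.5 344.5 347.5] near pred [189, 184, 180, 179] far [344, 333, 326, 323]
w5 far rows [343.5 347.5 344.5] near pred [188, 183, 180, 179] far [343, 332, 326, 323]
w6 far rows [343.5 347.5 342.5] near pred [188, 183, 180, 179] far [343, 332, 326, 323]
w7 far rows [341.5 342.5 347.5] near pred [188, 183, 180, 178] far [343, 332, 326, 323]
w8 far rows [347.5 348.5 349.5] near pred [193, 188, 184, 183] far [354, 342, 335, 332]
w9 far rows [347.5 348.5 346.5] near pred [195, 189, 186, 184] far [355, 343, 336, 333]
w10 far rows [347.5 348.5 346.5] near pred [199, 193, 190, 188] far [361, 349, 341, 338]
w11 far rows [347.5 348.5 346.5] near pred [202, 196, 192, 191] far [364, 352, 344, 341]
```

View pics/cmp2.png

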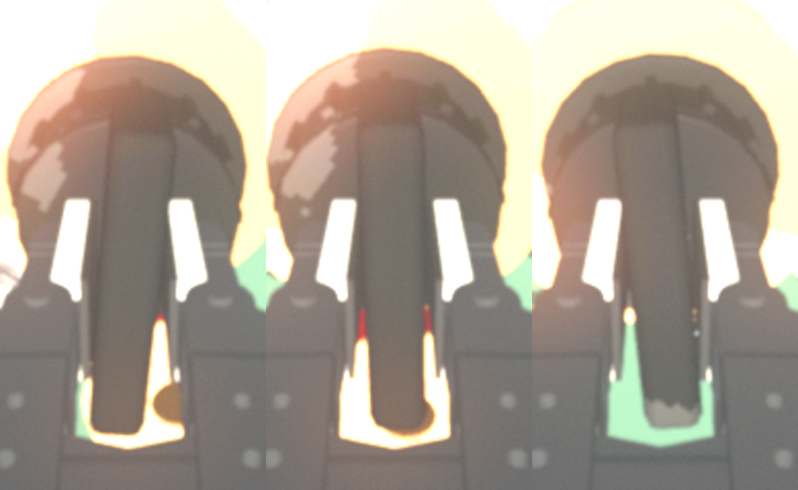

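The comparison shows the bar's far end at row 428 (w8, dropped, nut at about 105 mm) and 427 (w11, nut at about 99.5 mm by projection). It dropped and is winding down, so contact with the reel is near.

Emit:
{"name": "apply_moves", "arguments": {
  "deltas": [
    [0,0,0.001,0,0,0.03,0.015],
    [0,0,0.001,0,0,0.06,0.015],
    [0,0,0.001,0,0,0.08,0.015],
    [0,0,0.001,0,0,0.08,0.015]
  ]
}}

```text
clock: 15.55
position: [577.9, 30.8, 144.1]
ee_rot: [1.434, 2.795, -0.0]
contact_force: [-0.5, -1.0, 2.0]
grip_width: 15.0
gripper_force: 1.4
```

```bash
python3 -c "
from h import *
sense(5)"
```

```text
t 15.8 [577.9  30.8 144. ] yaw -0.948 avg F [ 0.03 -1.02  1.26] T [-0.216 -0.017  0.052] sd 0.026 g,w [ 1.24 14.94] q7 0.24
```

Emit:
{"name": "apply_moves", "arguments": {
  "deltas": [
    [0,0,0,0,0,0.03,0.015],
    [0,0,0,0,0,0.06,0.015],
    [0,0,0,0,0,0.06,0.015]
  ]
}}

```text
clock: 16.18
position: [577.9, 30.9, 144.1]
ee_rot: [1.518, 2.75, -0.0]
contact_force: [1.1, -1.5, 0.7]
grip_width: 14.8
gripper_force: 1.2
```

```bash
python3 -c "
from h import *
sense(5)"
```

```text
t 16.425 [577.8  30.9 144. ] yaw -1.008 avg F [ 0.84 -1.08  1.26] T [-0.258 -0.12   0.024] sd 0.021 g,w [ 1.02 14.85] q7 0.18
```

Emit:
{"name": "apply_moves", "arguments": {
  "deltas": [
    [0,0,0,0,0,0.03,0.015],
    [0,0,0,0,0,0.06,0.015],
    [0,0,0,0,0,0.06,0.015]
  ]
}}

```text
clock: 16.8
position: [577.8, 30.9, 144.0]
ee_rot: [1.6, 2.704, -0.0]
contact_force: [1.0, -0.4, 1.6]
grip_width: 14.8
gripper_force: 1.0
```

```bash
python3 -c "
from h import *
sense(5)"
```

```text
t 17.05 [577.8  30.9 144. ] yaw -1.068 avg F [ 0.46 -1.09  0.48] T [-0.246 -0.073  0.028] sd 0.035 g,w [ 0.88 15.01] q7 0.13
```

Emit:
{"name": "apply_moves", "arguments": {
  "deltas": [
    [0,0,0,0,0,0.03,0.015],
    [0,0,0,0,0,0.06,0.015],
    [0,0,0,0,0,0.06,0.015]
  ]
}}

```text
clock: 17.42
position: [577.8, 30.8, 144.0]
ee_rot: [-1.68, -2.654, 0.0]
contact_force: [-0.0, -1.6, 0.6]
grip_width: 15.1
gripper_force: 1.3
```

```bash
python3 -c "
from h import *
sense(5)"
```

```text
t 17.675 [577.8  30.9 144. ] yaw -1.128 avg F [ 0.27 -1.1   0.51] T [-0.316 -0.012  0.013] sd 0.019 g,w [ 1.09 15.08] q7 0.08
```

Emit:
{"name": "apply_moves", "arguments": {
  "deltas": [
    [0,0,0,0,0,0.03,0.015],
    [0,0,0,0,0,0.06,0.015],
    [0,0,0,0,0,0.06,0.015]
  ]
}}

```text
clock: 18.05
position: [577.6, 30.7, 143.9]
ee_rot: [-1.759, -2.603, 0.001]
contact_force: [-1.5, -2.2, 0.4]
grip_width: 14.8
gripper_force: 2.4
```

```bash
python3 -c "
from h import *
sense(5)"
```

```text
t 18.3 [577.7  30.8 143.9] yaw -1.188 avg F [-0.92 -2.38  0.04] T [-0.523  0.213  0.056] sd 0.027 g,w [ 2.2  15.16] q7 0.03
```

Emit:
{"name": "apply_moves", "arguments": {
  "deltas": [
    [0,0,0,0,0,0.03,0.015],
    [0,0,0,0,0,0.06,0.015],
    [0,0,0,0,0,0.06,0.015]
  ]
}}

```text
clock: 18.68
position: [577.7, 30.7, 143.8]
ee_rot: [-1.836, -2.549, 0.001]
contact_force: [-1.2, -3.9, -2.5]
grip_width: 15.0
gripper_force: 4.6
```

```bash
python3 -c "
from h import *
sense(5);feel('w12')"
```

```text
t 18.925 [577.7  30.8 143.9] yaw 1.894 avg F [-1.11 -3.61 -2.17] T [-0.772  0.214  0.137] sd 0.019 g,w [ 4.35 15.04] q7 -0.03
t 18.925 [577.7  30.8 143.9] [-1.835e+00 -2.550e+00  1.000e-03] q [ 0.13  0.48 -0.39  1.77  0.22  0.94 -0.03]
yaw 1.894 F [-0.38 -4.22 -2.91] T [-0.796  0.195  0.139] w 14.9 4.3
top [36.0] L [30.0] R [34.4]
```

Emit:
{"name": "apply_moves", "arguments": {
  "deltas": [
    [0,0,0.0004,0,0,0.02,0.015],
    [0,0,0.0005,0,0,0.04,0.015],
    [0,0,0.0005,0,0,0.04,0.015]
  ]
}}

```text
clock: 19.35
position: [578.0, 30.8, 143.7]
ee_rot: [1.886, 2.512, 0.0]
contact_force: [-0.6, -3.6, 0.7]
grip_width: 15.1
gripper_force: 6.8
```

```bash
python3 -c "
from h import *
sense(5)"
```

```text
t 19.6 [578.   30.9 143.7] yaw 1.854 avg F [-1.92 -4.46  1.57] T [-0.904  0.372  0.187] sd 0.016 g,w [ 6.66 15.02] q7 -0.06
```

Emit:
{"name": "apply_moves", "arguments": {
  "deltas": [
    [0,0,0.0002,0,0,0.02,0.015],
    [0,0,0.0002,0,0,0.03,0.015],
    [0,0,0.0002,0,0,0.03,0.015]
  ]
}}

```text
clock: 19.98
position: [578.1, 30.9, 143.6]
ee_rot: [1.924, 2.483, 0.0]
contact_force: [-1.5, -5.2, 4.4]
grip_width: 15.0
gripper_force: 8.4
```

```bash
python3 -c "
from h import *
sense(5)"
```

```text
t 20.225 [578.   30.9 143.5] yaw 1.824 avg F [-1.59 -4.54  4.29] T [-0.991  0.385  0.229] sd 0.042 g,w [ 8.29 15.2 ] q7 -0.09
```

Emit:
{"name": "apply_moves", "arguments": {
  "deltas": [
    [0,0,-0.0002,0,0,0.02,0.015],
    [0,0,-0.0002,0,0,0.03,0.015],
    [0,0,-0.0002,0,0,0.03,0.015]
  ]
}}

```text
clock: 20.6
position: [578.0, 30.9, 143.5]
ee_rot: [1.961, 2.454, 0.0]
contact_force: [0.0, -3.4, 2.7]
grip_width: 14.7
gripper_force: 10.9
```

```bash
python3 -c "
from h import *
sense(6)"
```

```text
t 20.9 [578.   30.9 143.5] yaw 1.794 avg F [ 0.27 -4.9   1.96] T [-0.967  0.018  0.298] sd 0.027 g,w [10.84 15.03] q7 -0.11
```

Emit:
{"name": "apply_moves", "arguments": {
  "deltas": [
    [0,0,0,0,0,-0.03,0.015],
    [0,0,0,0,0,-0.05,0.02],
    [0,0,0,0,0,-0.05,0.05],
    [0,0,0,0,0,-0.05,0.05],
    [0,0,0,0,0,-0.05,0.05],
    [0,0,0,0,0,-0.05,0.05],
    [0,0,-0.03,0,0,-0.05,0.05],
    [0,0,-0.08,0,0,-0.05,0.05],
    [0,0,-0.13,0,0,-0.05,0.05],
    [0,0,-0.15,0,0,-0.05,0.05]
  ]
}}

```text
clock: 22.15
position: [578.9, 31.3, 296.9]
ee_rot: [1.897, 2.5, 0.005]
contact_force: [-0.0, -0.5, -0.7]
grip_width: 50.1
gripper_force: 0.0
```

```bash
python3 -c "
from h import *
d=feel('w13')
from cell import ctrl
im=ctrl.snapshot('side')['color']; b=cv2.imread('pics/side0.png')
w=cv2.imread('pics/w13.png')
cv2.imwrite('pics/fin.png',cv2.resize(np.hstack([w[:, :],cv2.resize(im[150:290,180:367],(512,384),interpolation=cv2.INTER_CUBIC)]),(800,300)))"
```

```text
t 22.15 [578.9  31.3 296.9] [1.897 2.5   0.005] q [ 0.15  0.35 -0.4   1.57  0.14  1.25 -0.  ]
yaw 1.844 F [0.65 0.38 2.55] T [ 0.021 -0.086 -0.013] w 50.2 0.0
top [4.5] L [2.9, 81.8] R [9.1]
```

View pics/fin.png

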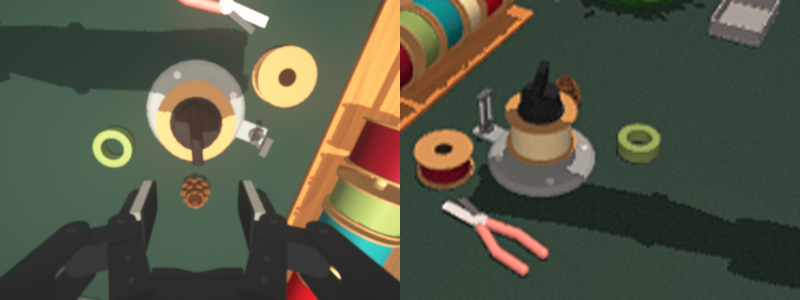

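The final pictures show the nut seated level on the reel at about (195,125), with the bar still lined up with the tool, so there was no spring-back. The gripper is clear and the bystanders that are visible (cone, tape, snips, spare reel) are in place.

```bash
python3 -c "
from cell import ctrl
print(ctrl.close_job())"
```

```text
the job is handed in; nothing more can be done
None
```

The nut was turned back until it dropped into the thread start, then screwed forward to about 0.3 Nm (inside the 0.2–0.35 Nm snug range) and let go; the job was handed in at about 22 s, and no verdict was shown.

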